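Refill the sloping can rack in the ward pantry

TASK

Load the two lying drink cans into the grey sloping can rack so that they dispense in order: the slim can first, then the stout one. Set each crosswise in the open upper end of the lane so that it rolls down under the wire guard: the slim can must end up against the front stop and the stout can right behind it. Leave the bottles, the cup and the carton where they are.

Things in the scene. Friction and masses are not known exactly. Their poses are not given: they have to be found in the camera images.
- slim_can_center (a point): Centre (half-way up) of the slim can: a rigid closed drink can of bare metal with a white paper band, 48 mm in diameter, 104 mm long, about 0.2 kg, lying on the bench. The x axis runs along the can's length (level); y and z turn as it rolls. It rolls freely.
- stout_can_center (a point): Centre (half-way up) of the stout can: the same look and the same 104 mm length, but 64 mm in diameter, about 0.34 kg, lying on the bench. The x axis runs along the can's length (level); it rolls freely.
- rack: Fixed can rack: one grey lane, inside 150 mm wide and 292 mm long, sloping 10 degrees. Origin on the bench under the lane's middle, where the floor is 50 mm up. z up; x uphill along the lane, from the front stop (low end, -x) to the loading end; y across: cans in the lane lie along y. Above the floor: slick steel side walls (4 mm) 36 mm, front stop 38 mm, back edge 24 mm.
- rack_load (a point): Lane floor in the middle of the open loading length, at [69, 0, 62] mm in the rack's frame, axes as the rack's: set a can here. The floor is open from above 80 mm uphill (where it is 14 mm higher) and 85 mm downhill of here; farther down, steel wires and hoops 80 mm above the floor bar the way. A released can rolls down by itself once the downhill finger is lifted away.
- rack_front (a point): Where the centre of the slim can rests when it lies against the front stop: [-118.4, 0, 53.5] mm in the rack's frame. Axes as the rack's.
- rack_behind (a point): Where the centre of the stout can rests when it lies against the slim can: [-65.2, 0, 71.0] mm in the rack's frame. Axes as the rack's.
- pill_bottle: Bystander: a white plastic bottle with an orange cap lying on the bench, 44 mm in diameter, 135 mm long along its x axis; origin on its axis near the middle.
- water_bottle: Bystander: an upright clear water bottle, 64 mm in diameter, 190 mm tall; origin under its base.
- paper_cup: Bystander: an upright paper cup, 72 mm across the rim, 85 mm tall; origin under its base.
- carton: Bystander: a small cardboard carton 50 x 90 x 70 mm (x, y, z); origin under its base.
Things that resemble listed ones, but are neither listed nor needed, are in the scene too. Leave any red or yellow look-alike of the part that bears stout_can_center alone.

How it is judged:
On the way, in this order (a step that is already met when the one before it is completed fails the run):
1. the slim can rests against the front stop, let go (distance between slim_can_center and rack_front below 0.025 m and linear speed of slim_can below 0.03 m/s and contact force between slim_can and the arm below 0.05 N), for 0.2 s.
2. the stout can rests behind the slim can, let go (distance between slim_can_center and rack_front below 0.025 m and distance between stout_can_center and rack_behind below 0.025 m and linear speed of stout_can below 0.03 m/s and contact force between stout_can and the arm below 0.05 N), for 0.2 s.
At the end, for the whole second after the job is handed in: The slim can lies at rest in the lane against the front stop (centre within 25 mm of rack_front) and the stout can lies at rest right behind it (centre within 25 mm of rack_behind) (distance between slim_can_center and rack_front below 0.025 m and distance between stout_can_center and rack_behind below 0.025 m and linear speed of each of slim_can, stout_can below 0.03 m/s); the robot touches nothing.
It fails at once if a bystander (bottle, cup or carton) is moved by more than 40 mm (distance of any of pill_bottle, water_bottle, paper_cup, carton from where it was at the start of the episode above 0.04 m).
It also fails if it takes over 67 s, if anything falls off the work surface, if the arm or the gripper's body presses on something with over 40 N, if the wrist force passes 120 N, or if a joint passes its speed limit or range.

ROBOT

A 6-joint arm with a two-finger parallel gripper is mounted at the origin on the work surface. World frame = base frame: x ahead of the robot, y to its left, z up, the work surface at z = 0. Lengths are in m, angles in rad, forces in N, time in s.
With the tool pointing down it reaches from about 0.3 to 0.875 m from the base axis. Payload 6.4 kg.
Tool frame: the origin (TCP) lies midway between the tips of the shut fingers; the grasp point (between the pads) lies 19 mm behind it; z points along the fingers, y is the line along which they close (so a half turn about z gives the same grasp; the last joint's range is limited). The gripper opens to 85 mm and grips with 20 to 120 N. Pads are 22 mm wide; open, the fingers measure 114 mm over their backs; the gripper's body (76 mm by 85 mm) begins 54 mm behind the grasp point. The pads swing forward as they close: fully open they stand 13 mm farther back than shut.
Start: joints at [1.032, 0.181, 1.607, -0, 1.354, -0.206], TCP at [0.188, 0.543, 0.231] pointing down, gripper open.
Joint ranges: [-2.99, 2.99], [-0.89, 2.07], [0.3, 2.58], [-1.14, 4.28], [0, 2.63], [-3.12, 3.12]. Speed limits (rad/s): [2.57, 2.57, 3.01, 3.14, 3.14, 3.14].

INTERFACE

Orientations are given as a unit quaternion [w, x, y, z].
In Python, from bench import ctrl gives the robot as it stands.
- The arm moves only by the tool send_rows, never from a script. Its argument "motion" is a list of rows, each a list of 7 numbers: the turn, a rotation vector about the tool's x, y, z in degrees, then the shift along the tool's x, y, z in mm, then the closure, from -1 (fully open) to 1 (shut). In form: [[rx, ry, rz, tx, ty, tz, grip], ...]. A call has exactly 10 rows; each row shifts and turns the commanded pose from where the row before left it, along the tool's axes as they then stand; what a row does not reach is not made up. A row lasts 1/10 s, in which the tool goes at most 50 mm and 8.59 degrees, less where a joint would pass 70% of its speed; a pose out of reach is approached as far as the arm can. A call is refused whole if a number of a shift passes 50 or a number of a turn 8.59, either way. A call with a gripper value outside its range is refused whole. The fingers move at their own pace and stop on an object; the grip force is fixed at half the most. Time passes only in rows, so rows that do not move let the fingers close, or fill a call up. It gives the time, the measured TCP pose, the force, the opening and the grip force at its end, in the units of the state.
- ctrl.get_obs(): the state, without advancing time (a new reading comes with each control period).
- ctrl.camera(name): name is "scene" or "top" or "wrist"; returns a dict with "color" (420x560x3 uint8, red, green, blue), "z_map" (420x560 float32, m along the optical axis (not along the pixel's ray), 0 where there is no reading), "mtx" (3x3 intrinsics, pixels), "k1" (the pictures are not rectified: a ray, as slopes to the right and down, at radius r is drawn at 1 + k1 r^2 times it, then the intrinsics apply), "extrinsics" (4x4, takes a point from camera to world coordinates); the wrist camera has in their place "hand_eye" (4x4, takes a point from camera to tool coordinates, whose origin is the TCP and whose axes are the flange's). Camera axes: x right, y down, z forward; pixel columns grow to the right and rows downward; lengths in m; the calibration is good to about 2 mm. A picture is of the moment at which its call begins: read the wrist's pose just before it.
- ctrl.hand_in(): hands the job in; it is judged then, once.
The state is a dict: "time_s": time; "q": joint angles; "dq": joint speeds; "joint_efforts": joint torques, N m; "eef_pos": TCP position; "eef_rot": TCP orientation; "wrist_force": force on the tool from outside, world axes, zero at the start; "torque": the same for the moment, N m; "opening": opening from 0.0 (shut) to 1.0 (fully open); "grasp_force": force on a finger pad.
Only numpy, scipy, OpenCV 4.12 (cv2) and the standard library are available. Lean on these libraries where they do the work, as an engineer would, in place of code of your own. Each camera call takes 0.05 s, during which the arm holds its last target. There are 200 camera calls.

## Working session

There is one attempt and no reset: what is moved stays moved. The work goes in short steps, Python scripts to look and compute and a tool call to move; the robot and the scene stay as the last step left them, time stands still between calls to the robot, and variables do not carry over. Pictures are saved under pics/ and viewed, at most 10 in all, crops included, and the job is handed in when it is done.

Besides the shell and the picture viewer there is one more tool, called after "Call:" as name(argument=value, ...) on one line, values as JSON. send_rows: Moves the arm, as the interface text tells. Its arguments: {"type":"object","properties":{"motion":{"type":"array","items":{"type":"array","items":{"type":"number"}}}},"required":["motion"]}

```bash
mkdir -p pics; cat > h.py <<'E'
import numpy as np, cv2, pickle
from bench import ctrl
def shot(n):
    o=ctrl.get_obs(); c=ctrl.camera(n); c['obs']=o
    pickle.dump(c,open(f'{n}.pkl','wb')); return c
def pts(c):
    z=c['z_map']; h,w=z.shape; K=c['mtx']
    u,v=np.meshgrid(np.arange(w),np.arange(h))
    d=np.array([c['k1'],0,0,0,0.])
    r=cv2.undistortPoints(np.stack([u,v],-1).reshape(-1,1,2).astype(float),K,d).reshape(h,w,2)
    P=np.concatenate([r*z[...,None],z[...,None]],-1)
    E=c['extrinsics'] if 'extrinsics' in c else tcp(c['obs'])@c['hand_eye']
    W=P@E[:3,:3].T+E[:3,3]; W[z==0]=np.nan
    return W
def tcp(o):
    from scipy.spatial.transform import Rotation as R
    T=np.eye(4); w,x,y,zz=o['eef_rot']; T[:3,:3]=R.from_quat([x,y,zz,w]).as_matrix(); T[:3,3]=o['eef_pos']; return T
E
python3 - <<'E'
from h import *
a=shot('top');b=shot('scene')
for n,c in(('top',a),('scene',b)):
    cv2.imwrite(f'pics/{n}1.png',c['color'][...,::-1])
    print(n,c['extrinsics'].round(3).tolist(),c['k1'],c['mtx'][0])
o=ctrl.get_obs();print(o); print(tcp(o).round(3))
E
```

```text
top [[0.026, -0.983, 0.18, 0.339], [-1.0, -0.027, -0.002, -0.084], [0.007, -0.18, -0.984, 1.186], [0.0, 0.0, 0.0, 1.0]] -0.031049452618647062 [448.78264833   0.         278.9413696 ]
scene [[0.835, 0.333, -0.437, 0.954], [0.549, -0.49, 0.677, -0.697], [0.011, -0.806, -0.592, 0.602], [0.0, 0.0, 0.0, 1.0]] -0.07283629709978921 [460.31990295   0.         276.67263284]
{'time_s': 0.1, 'q': array([ 1.03168884e+00,  1.81467723e-01,  1.60791323e+00, -1.89388174e-05,
        1.35384384e+00, -2.06300422e-01]), 'dq': array([ 1.61795447e-03, -5.19966627e-04, -3.09994959e-03,  3.00484829e-04,
        2.85732205e-05, -6.41264114e-04]), 'joint_efforts': array([ 9.66983062e-04, -4.45881057e+01, -3.52237558e+01, -1.60639161e-04,
        4.09796834e-03,  1.53922349e-05]), 'eef_pos': array([0.18757084, 0.54300232, 0.23047119]), 'eef_rot': array([-2.88549611e-04,  1.65634568e-01,  9.86186861e-01, -7.63412655e-04]), 'wrist_force': array([-1.3518394 , -0.09216291,  0.02168314]), 'torque': array([-0.07606067, -0.05039442,  0.02214337]), 'grasp_force': 0.0, 'opening': 1.0021605645923948}
[[-0.945  0.327 -0.001  0.188]
 [ 0.327  0.945 -0.001  0.543]
 [ 0.    -0.002 -1.     0.23 ]
 [ 0.     0.     0.     1.   ]]
```

View pics/top1.png

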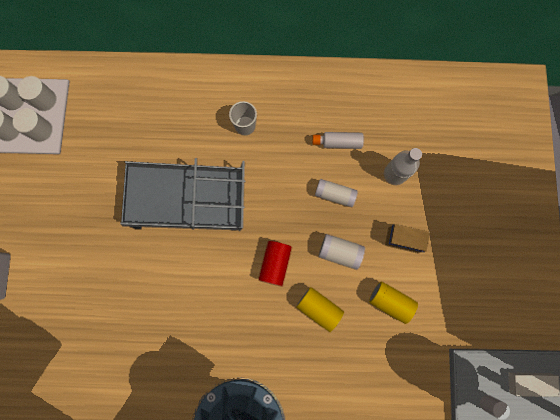

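View pics/scene1.png

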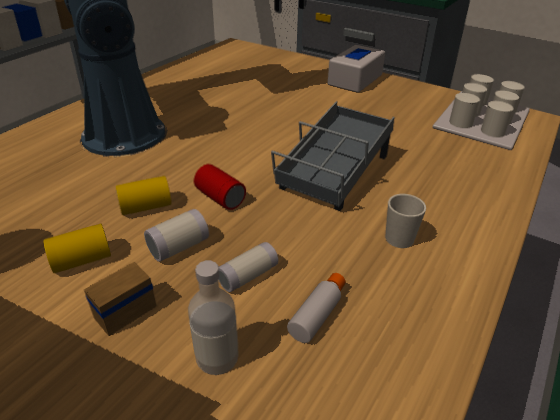

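Slim candidates in the top view: the lying white-band can at (336,193), which is thinner. Stout candidates are the white-band can at (342,251), red at (275,262), and yellow at (320,309) and (394,302). Only (342,251) is bare metal with a white band. The rack centre is at (183,196), with its open loading end to the left (+y) and the wire guard to the right. The next step is measuring, plus a confirming crop.

```bash
cat > meas.py <<'E'
from h import *
def rect(P):
    (c,s,a)=cv2.minAreaRect((P[:,:2]*1000).astype(np.float32))
    if s[0]<s[1]: s=s[::-1]; a+=90
    return np.round(c,1),np.round(s,1),round(a%180,1)
def load(n): return pickle.load(open(n+'.pkl','rb'))
E
python3 - <<'E'
from meas import *
t=load('top');W=pts(t);S=pts(load('scene'))
def box(u0,u1,v0,v1,zmin): 
    P=W[v0:v1,u0:u1].reshape(-1,3);P=P[~np.isnan(P[:,0])];return P[P[:,2]>zmin]
for n,b,d in(('slim',(305,368,172,213),.048),('stout',(312,375,225,275),.064)):
    P=box(*b,.6*d); c,s,a=rect(P); print(n,'top',c,s,a,'zmax',np.percentile(P[:,2],[50,98]).round(4))
    A=S.reshape(-1,3);A=A[~np.isnan(A[:,0])]
    A=A[(np.linalg.norm(A[:,:2]-c/1000,axis=1)<.075)&(A[:,2]>.6*d)&(A[:,2]<d+.01)]
    print('   scene',*rect(A),len(A),'both',*rect(np.r_[A,P]))
P=box(110,255,150,240,.03);print('rack',*rect(P),P[:,2].max())
print('bench',np.nanmedian(W[330:340,300:310,2]),'floor load',W[196,135:180:8].round(3).tolist())
# rack by wall-top points
A=S.reshape(-1,3);A=A[~np.isnan(A[:,0])];c=rect(P)[0]/1000
A=A[(abs(A[:,:2]-c)<.2).all(1)&(A[:,2]>.03)];print('rack scene',*rect(A))
for n,(u0,u1,v0,v1) in dict(red=(258,294,238,288),y1=(295,346,285,333),carton=(385,430,222,252),pill=(310,366,128,152),wb=(385,422,146,186)).items():
    print(n,*rect(box(u0,u1,v0,v1,.02)))
cv2.imwrite('pics/crop.png',cv2.resize(t['color'][120:340,250:440,::-1],None,fx=2.7,fy=2.7,interpolation=2))
E
```

```text
slim top [ 591.6 -233.4] [103.6  47.6] 74.4 zmax [0.0444 0.0509]
   scene [ 597.5 -235.9] [105.  44.] 73.6 1308 both [ 593.5 -234.8] [104.9  52.7] 73.9
stout top [ 435.4 -247. ] [104.6  63.3] 73.2 zmax [0.0594 0.0663]
   scene [ 442.8 -249.6] [105.   61.7] 72.4 1508 both [ 438.4 -248.1] [105.   69.9] 73.5
rack [562.3 153.5] [302.9 168.6] 90.7 0.13241898438347977
bench -0.00038690750977088406 floor load [[0.56, 0.282, 0.068], [0.561, 0.262, 0.066], [0.562, 0.241, 0.065], [0.563, 0.222, 0.061], [0.564, 0.202, 0.059], [0.566, 0.183, 0.055]]
rack scene [621.8 149.6] [318.1 281.6] 89.9
red [401.5 -77.8] [104.3  64.2] 167.5
y1 [ 289.7 -193.6] [104.8  64.4] 54.7
carton [ 473.2 -416.5] [92.1 51. ] 78.2
pill [ 738.7 -238.3] [136.3  43.9] 90.2
wb [ 650.7 -394.7] [63.5 58.1] 48.9
```

View pics/crop.png

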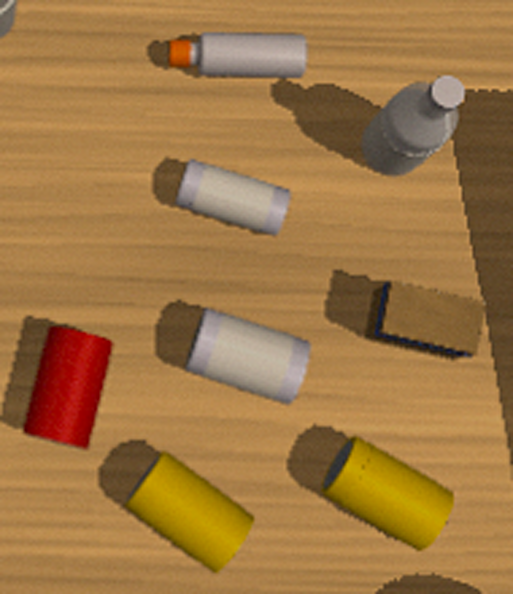

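The crop confirms it: the thin banded can is the slim one and the thick banded can the stout one, with the red and yellow ones as decoys. Sizes fit at 103.6×47.6 and 104.6×63.3 mm. First I turn the tool.

Call:
send_rows(motion=[[0,0,8.5,0,0,0,-1],[0,0,8.5,0,0,0,-1],[0,0,8.5,0,0,0,-1],[0,0,8.5,0,0,0,-1],[0,0,8.5,0,0,0,-1],[0,0,8.5,0,0,0,-1],[0,0,8.5,0,0,0,-1],[0,0,8.5,0,0,0,-1],[0,0,8.5,0,0,0,-1],[0,0,8.5,0,0,0,-1]])

```text
time_s: 1.1
eef_pos: [0.1877, 0.5432, 0.2308]
eef_rot: [0.0, 0.79, 0.613, -0.0]
wrist_force: [0.0, -0.2, 1.1]
opening: 0.998
grasp_force: 0.0
```

```bash
cat > d.py <<'E'
import sys
from h import *
a=list(map(float,sys.argv[1:]))  # target x y z mm, yawY deg
o=ctrl.get_obs();T=tcp(o);d=T[:3,:3].T@(np.array(a[:3])-T[:3,3]*1000)
y=np.degrees(np.arctan2(T[1,1],T[0,1]))
print('t',round(o['time_s'],2),'pos',(T[:3,3]*1000).round(1),'tilt',T[2].round(3)[:3],'yawY',y.round(1),'tool shift',d.round(1),'rz',round((y-a[3]+180)%360-180,1),'op',round(o['opening'],2),'gf',round(o['grasp_force'],1),'F',o['wrist_force'].round(1),'q',o['q'].round(2))
E
python3 d.py 593 -234 231 -15.9
```

```text
t 1.1 pos [187.7 543.2 230.8] tilt [-0.001 -0.    -1.   ] yawY -14.4 tool shift [-6.518e+02  5.861e+02  2.000e-01] rz 1.5 op 1.0 gf 0.0 F [ 0.  -0.2  1.1] q [1.03 0.18 1.61 0.   1.35 1.28]
```

Call:
send_rows(motion=[[0,0,0,-32.6,29.3,0,-1],[0,0,0,-32.6,29.3,0,-1],[0,0,0,-32.6,29.3,0,-1],[0,0,0,-32.6,29.3,0,-1],[0,0,0,-32.6,29.3,0,-1],[0,0,0,-32.6,29.3,0,-1],[0,0,0,-32.6,29.3,0,-1],[0,0,0,-32.6,29.3,0,-1],[0,0,0,-32.6,29.3,0,-1],[0,0,0,-32.6,29.3,0,-1]])

```text
time_s: 2.1
eef_pos: [0.393, 0.1544, 0.2312]
eef_rot: [-0.0, 0.788, 0.615, 0.0]
wrist_force: [1.0, 0.4, 0.3]
opening: 1.004
grasp_force: 0.0
```

Call:
send_rows(motion=[[0,0,0,-32.6,29.3,0,-1],[0,0,0,-32.6,29.3,0,-1],[0,0,0,-32.6,29.3,0,-1],[0,0,0,-32.6,29.3,0,-1],[0,0,0,-32.6,29.3,0,-1],[0,0,0,-32.6,29.3,0,-1],[0,0,0,-32.6,29.3,0,-1],[0,0,0,-32.6,29.3,0,-1],[0,0,0,-32.6,29.3,0,-1],[0,0,1.5,-32.6,29.3,0,-1]])

```text
time_s: 3.1
eef_pos: [0.5981, -0.233, 0.2306]
eef_rot: [-0.001, 0.797, 0.605, -0.0]
wrist_force: [0.9, 0.1, 0.2]
opening: 0.999
grasp_force: 0.0
```

```bash
python3 d.py 593 -234 6 -15.9; python3 - <<'E'
from meas import *
W=pts(shot('wrist')); P=W.reshape(-1,3);P=P[~np.isnan(P[:,0])]
P=P[(np.linalg.norm(P[:,:2]-[.593,-.234],axis=1)<.075)&(P[:,2]>.03)&(P[:,2]<.06)];print(len(P),rect(P),P[:,2].max())
E
```

```text
t 3.1 pos [ 598.1 -233.   230.6] tilt [ 0.    -0.001 -1.   ] yawY -15.6 tool shift [ -2.4  -4.4 224.6] rz 0.3 op 1.0 gf 0.0 F [0.9 0.1 0.2] q [-0.56  0.33  1.43  0.    1.39 -0.28]
4395 (array([ 593.8, -235.3]), array([104.8,  46.6]), 73.3) 0.04986161452566895
```

Call:
send_rows(motion=[[0,0,0.5,-3.3,-3.5,0,-1],[0,0,0,0,0,40,-1],[0,0,0,0,0,40,-1],[0,0,0,0,0,40,-1],[0,0,0,0,0,40,-1],[0,0,0,0,0,30,-1],[0,0,0,0,0,20,-1],[0,0,0,0,0,14,-1],[0,0,0,0,0,0,-1],[0,0,0,0,0,0,1]])

```text
time_s: 4.15
eef_pos: [0.5938, -0.2335, 0.0081]
eef_rot: [0.0, 0.799, 0.601, 0.0]
wrist_force: [0.3, 0.3, 0.2]
opening: 0.856
grasp_force: 0.0
```

Call:
send_rows(motion=[[0,0,0,0,0,0,1],[0,0,0,0,0,0,1],[0,0,0,0,0,0,1],[0,0,0,0,0,0,1],[0,0,0,0,0,0,1],[0,0,0,0,0,0,1],[0,0,0,0,0,0,1],[0,0,0,0,0,0,1],[0,0,0,0,0,0,1],[0,0,0,0,0,0,1]])

```text
time_s: 5.15
eef_pos: [0.5948, -0.2344, 0.0094]
eef_rot: [0.001, 0.799, 0.601, 0.001]
wrist_force: [-0.9, 1.0, 5.8]
opening: 0.544
grasp_force: 61.7
```

```bash
python3 d.py 593 -234 230 -89.3
```

```text
t 5.15 pos [ 594.8 -234.4    9.4] tilt [-0.001  0.003 -1.   ] yawY -16.1 tool shift [  -0.3   -1.2 -220.6] rz 73.2 op 0.54 gf 61.7 F [-0.9  1.   5.8] q [-0.56  0.58  1.56  0.    0.99 -0.28]
```

Call:
send_rows(motion=[[0,0,0,0,0,-20,1],[0,0,0,0,0,-40,1],[0,0,8,0,0,-40,1],[0,0,8,0,0,-40,1],[0,0,8,0,0,-40,1],[0,0,8,0,0,-20,1],[0,0,8,0,0,0,1],[0,0,8,0,0,0,1],[0,0,8,0,0,0,1],[0,0,8,0,0,0,1]])

```text
time_s: 6.15
eef_pos: [0.5933, -0.2336, 0.2076]
eef_rot: [0.0, 0.996, 0.084, 0.0]
wrist_force: [-0.1, -0.1, -1.8]
opening: 0.541
grasp_force: 61.9
```

```bash
python3 d.py 561.5 226 210 -89.3; python3 - <<'E'
from meas import *
W=pts(load('top'))
# lane side walls: rows where wall top seen, loading half; cross-section profile
for u in (140,155,170):
    P=W[150:240,u]; print([(int(x*1000),int(z*1000)) for x,y,z in P[8:85:1] if z>.02][::3])
E
```

```text
t 6.15 pos [ 593.3 -233.6  207.6] tilt [ 0.  0. -1.] yawY -80.4 tool shift [  45.3 -458.4   -2.5] rz 8.9 op 0.54 gf 61.9 F [-0.1 -0.1 -1.8] q [-0.56  0.34  1.46 -0.    1.34  0.84]
[(639, 106), (637, 85), (633, 70), (624, 74), (618, 67), (609, 68), (602, 66), (593, 70), (585, 71), (578, 69), (570, 67), (561, 73), (554, 72), (547, 68), (539, 69), (532, 67), (523, 71), (516, 69), (508, 68), (501, 69), (492, 73), (482, 95)]
[(640, 95), (636, 80), (633, 62), (625, 63), (617, 65), (609, 63), (600, 66), (593, 64), (585, 64), (578, 59), (569, 64), (562, 61), (554, 61), (546, 64), (538, 63), (531, 64), (523, 60), (515, 65), (508, 61), (500, 62), (492, 63), (482, 82)]
[(639, 94), (638, 69), (633, 56), (625, 57), (617, 56), (609, 56), (601, 56), (594, 54), (585, 56), (577, 57), (570, 55), (561, 57), (554, 56), (547, 53), (538, 58), (530, 56), (523, 55), (515, 56), (507, 54), (500, 52), (492, 56), (483, 65)]
```

Call:
send_rows(motion=[[0,0,4.5,0,0,0,1],[0,0,4.5,0,0,0,1],[0,0,0,-3,-40,0,1],[0,0,0,-3,-45,0,1],[0,0,0,-3,-45,0,1],[0,0,0,-3,-45,0,1],[0,0,0,-3,-45,0,1],[0,0,0,-3,-45,0,1],[0,0,0,-3,-45,0,1],[0,0,0,-3,-45,0,1]])

```text
time_s: 7.15
eef_pos: [0.5632, 0.1227, 0.2077]
eef_rot: [-0.0, 1.0, 0.008, 0.0]
wrist_force: [1.4, 0.2, -2.1]
opening: 0.544
grasp_force: 62.0
```

Call:
send_rows(motion=[[0,0,0,-2,-45,0,1],[0,0,0,0,-40,0,1],[0,0,0,0,-15,0,1],[0,0,0,0,-5,0,1],[0,0,0,0,0,0,1],[0,0,0,0,0,20,1],[0,0,0,0,0,20,1],[0,0,0,0,0,20,1],[0,0,0,0,0,0,1],[0,0,0,0,0,0,1]])

```text
time_s: 8.15
eef_pos: [0.5603, 0.2244, 0.1474]
eef_rot: [0.0, 1.0, 0.007, -0.0]
wrist_force: [0.0, -1.3, -0.5]
opening: 0.542
grasp_force: 62.1
```

```bash
python3 d.py 561.5 226 74 -89.3; python3 - <<'E'
from h import *
c=shot('scene');cv2.imwrite('pics/s2.png',cv2.resize(c['color'][60:260,220:440,::-1],None,fx=2.7,fy=2.7))
E
```

```text
t 8.15 pos [560.3 224.4 147.4] tilt [-0.001  0.    -1.   ] yawY -89.2 tool shift [ 1.3 -1.6 73.4] rz 0.1 op 0.54 gf 62.1 F [ 0.  -1.3 -0.5] q [ 0.18  0.33  1.6  -0.    1.21  1.74]
```

View pics/s2.png

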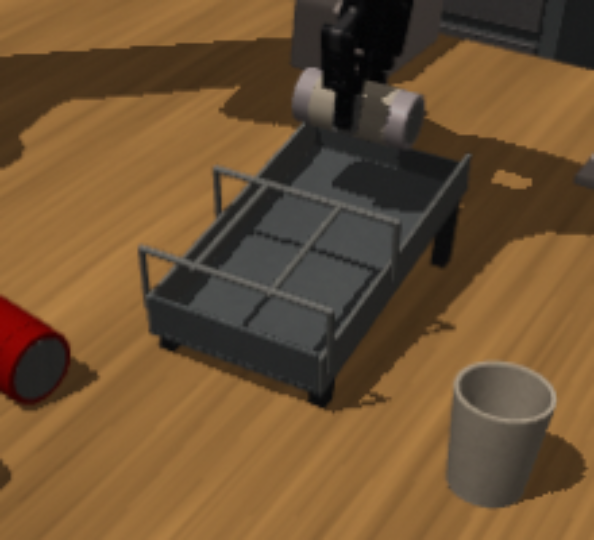

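The can sits crosswise above the open end at about (358,105), with the guard hoops downhill. Lowering now.

Call:
send_rows(motion=[[0,0,0,0,0,20,1],[0,0,0,0,0,20,1],[0,0,0,0,0,15,1],[0,0,0,0,0,8,1],[0,0,0,0,0,5,1],[0,0,0,0,0,3,1],[0,0,0,0,0,2,1],[0,0,0,0,0,0,1],[0,0,0,0,0,0,1],[0,0,0,0,0,0,1]])

```text
time_s: 9.2
eef_pos: [0.5603, 0.2259, 0.0747]
eef_rot: [-0.0, 1.0, 0.008, 0.0]
wrist_force: [-0.9, -0.4, -1.3]
opening: 0.54
grasp_force: 62.1
```

Call:
send_rows(motion=[[0,0,0,0,0,1,1],[0,0,0,0,0,1,1],[0,0,0,0,0,0,1],[0,0,0,0,0,0,0.3],[0,0,0,0,0,0,-0.2],[0,0,0,0,0,0,-0.5],[0,0,0,0,0,0,-0.8],[0,0,0,0,0,0,-1],[0,0,0,0,0,0,-1],[0,0,0,0,0,0,-1]])

```text
time_s: 10.2
eef_pos: [0.5601, 0.2258, 0.0723]
eef_rot: [0.0, 1.0, 0.008, 0.0]
wrist_force: [-0.6, 0.4, -0.3]
opening: 0.997
grasp_force: 0.1
```

Call:
send_rows(motion=[[0,0,0,0,0,-5,-1],[0,0,0,0,0,-10,-1],[0,0,0,0,0,-15,-1],[0,0,0,0,0,-20,-1],[0,0,0,0,0,-30,-1],[0,0,0,0,0,-30,-1],[0,0,0,0,0,-20,-1],[0,0,0,0,0,0,-1],[0,0,0,0,0,0,-1],[0,0,0,0,0,0,-1]])

```text
time_s: 11.2
eef_pos: [0.5593, 0.2257, 0.2013]
eef_rot: [0.0, 1.0, 0.008, -0.001]
wrist_force: [0.2, 0.7, -0.5]
opening: 1.007
grasp_force: 0.0
```

```bash
python3 d.py 437 -248 210 -16.8; python3 - <<'E'
from meas import *
c=shot('scene');cv2.imwrite('pics/s3.png',cv2.resize(c['color'][60:260,220:440,::-1],None,fx=2.7,fy=2.7))
W=pts(shot('top'));P=W.reshape(-1,3);P=P[~np.isnan(P[:,0])]
A=P[(abs(P[:,0]-.561)<.06)&(abs(P[:,1]-.15)<.14)]
for y in np.arange(.02,.29,.01):
    B=A[abs(A[:,1]-y)<.005]; print(int(y*1000),(np.median(B[:,2])*1000).round(0),end='; ')
print()
B=P[(abs(P[:,0]-.437)<.08)&(abs(P[:,1]+.248)<.08)&(P[:,2]>.04)];print(rect(B))
E
```

```text
t 11.2 pos [559.3 225.7 201.3] tilt [-0.002  0.    -1.   ] yawY -89.1 tool shift [-130.   471.7   -8.3] rz -72.3 op 1.01 gf 0.0 F [ 0.2  0.7 -0.5] q [0.19 0.27 1.56 0.   1.31 1.74]
20 70.0; 30 76.0; 39 77.0; 49 74.0; 60 65.0; 69 35.0; 79 37.0; 90 38.0; 99 40.0; 109 43.0; 119 46.0; 129 45.0; 139 47.0; 149 50.0; 159 528.0; 169 553.0; 179 314.0; 189 362.0; 199 538.0; 209 549.0; 219 548.0; 229 546.0; 239 547.0; 249 548.0; 259 552.0; 269 562.0; 279 558.0; 
(array([ 435.6, -247. ]), array([104.5,  62.6]), 73.0)
```

View pics/s3.png

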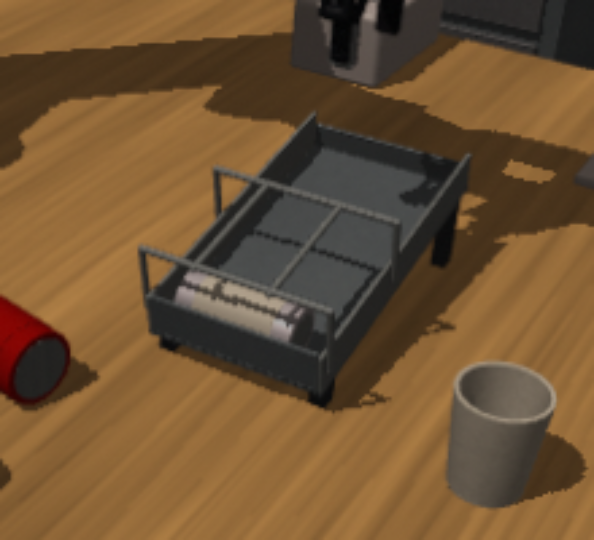

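The slim can lies against the front stop at (245,305), with its top at y≈38 mm and z 77, as expected. Now the stout can.

Call:
send_rows(motion=[[0,0,-8,0,0,0,-1],[0,0,-8,0,0,0,-1],[0,0,-8,0,0,0,-1],[0,0,-8,0,0,0,-1],[0,0,-8,0,0,0,-1],[0,0,-8,0,0,0,-1],[0,0,-8,0,0,0,-1],[0,0,-8,0,0,0,-1],[0,0,-8,0,0,0,-1],[0,0,0,-44,2,0,-1]])

```text
time_s: 12.3
eef_pos: [0.549, 0.1858, 0.2012]
eef_rot: [-0.001, 0.802, 0.598, 0.0]
wrist_force: [0.6, -1.4, 0.8]
opening: 1.0
grasp_force: 0.0
```

Call:
send_rows(motion=[[0,0,0,-44,2,0,-1],[0,0,0,-44,2,0,-1],[0,0,0,-44,2,0,-1],[0,0,0,-44,2,0,-1],[0,0,0,-44,2,0,-1],[0,0,0,-44,2,0,-1],[0,0,0,-44,2,0,-1],[0,0,0,-44,2,0,-1],[0,0,0,-44,2,0,-1],[0,0,0,-44,2,0,-1]])

```text
time_s: 13.3
eef_pos: [0.4379, -0.2446, 0.2015]
eef_rot: [-0.001, 0.804, 0.594, -0.0]
wrist_force: [0.2, 0.2, 0.3]
opening: 1.001
grasp_force: 0.0
```

```bash
python3 - <<'E'
from meas import *
W=pts(shot('wrist')); P=W.reshape(-1,3);P=P[~np.isnan(P[:,0])]
P=P[(np.linalg.norm(P[:,:2]-[.437,-.248],axis=1)<.08)&(P[:,2]>.04)&(P[:,2]<.075)];print(len(P),rect(P),P[:,2].max())
E
python3 d.py 437 -248 8 -16.8
```

```text
7439 (array([ 438.1, -249. ]), array([104.8,  62.5]), 73.3) 0.06570418489482627
t 13.35 pos [ 436.6 -250.8  201.8] tilt [-0.004 -0.    -1.   ] yawY -17.3 tool shift [  3.5  -0.4 193.8] rz -0.5 op 1.0 gf 0.0 F [-1.2 -5.9  0.2] q [-0.76  0.05  1.81 -0.    1.28 -0.45]
```

Call:
send_rows(motion=[[0,0,0,2,0,0,-1],[0,0,0,0,0,40,-1],[0,0,0,0,0,40,-1],[0,0,0,0,0,40,-1],[0,0,0,0,0,30,-1],[0,0,0,0,0,20,-1],[0,0,0,0,0,14,-1],[0,0,0,0,0,8,-1],[0,0,0,0,0,0,-1],[0,0,0,0,0,0,1]])

```text
time_s: 14.35
eef_pos: [0.4403, -0.2416, 0.011]
eef_rot: [0.001, 0.804, 0.594, 0.0]
wrist_force: [0.2, -0.6, 0.9]
opening: 0.857
grasp_force: 0.0
```

Call:
send_rows(motion=[[0,0,0,0,0,0,1],[0,0,0,0,0,0,1],[0,0,0,0,0,0,1],[0,0,0,0,0,0,1],[0,0,0,0,0,0,1],[0,0,0,0,0,0,1],[0,0,0,0,0,0,1],[0,0,0,0,0,0,1],[0,0,0,0,0,0,1],[0,0,0,0,0,0,1]])

```text
time_s: 15.35
eef_pos: [0.4407, -0.2422, 0.0118]
eef_rot: [0.001, 0.804, 0.594, 0.0]
wrist_force: [0.1, 2.5, 6.6]
opening: 0.731
grasp_force: 66.0
```

```bash
python3 d.py 437 -248 8 -89.3
```

```text
t 15.35 pos [ 440.7 -242.2   11.8] tilt [-0.001  0.003 -1.   ] yawY -17.1 tool shift [-6.7 -1.9  3.8] rz 72.2 op 0.73 gf 66.0 F [0.1 2.5 6.6] q [-0.74  0.34  1.92  0.    0.87 -0.44]
```

Call:
send_rows(motion=[[0,0,0,0,0,-20,1],[0,0,0,0,0,-40,1],[0,0,8,0,0,-40,1],[0,0,8,0,0,-40,1],[0,0,8,0,0,-40,1],[0,0,8,0,0,-20,1],[0,0,8,0,0,0,1],[0,0,8,0,0,0,1],[0,0,8,0,0,0,1],[0,0,8,0,0,0,1]])

```text
time_s: 16.35
eef_pos: [0.439, -0.2409, 0.2099]
eef_rot: [-0.0, 0.997, 0.075, -0.0]
wrist_force: [0.7, -0.4, -2.9]
opening: 0.734
grasp_force: 68.3
```

Call:
send_rows(motion=[[0,0,8,0,0,0,1],[0,0,0,0,0,0,1],[0,0,0,11,-40,0,1],[0,0,0,11,-40,0,1],[0,0,0,11,-40,0,1],[0,0,0,11,-40,0,1],[0,0,0,11,-40,0,1],[0,0,0,11,-40,0,1],[0,0,0,11,-40,0,1],[0,0,0,11,-40,0,1]])

```text
time_s: 17.35
eef_pos: [0.5222, 0.0818, 0.2101]
eef_rot: [0.0, 1.0, 0.01, -0.0]
wrist_force: [0.4, -2.0, -4.6]
opening: 0.727
grasp_force: 68.4
```

```bash
python3 d.py 567 226 95 -89.3
```

```text
t 17.35 pos [522.2  81.8 210.1] tilt [-0.  0. -1.] yawY -88.8 tool shift [  47.8 -143.3  115.1] rz 0.5 op 0.73 gf 68.4 F [ 0.4 -2.  -4.6] q [-0.07  0.1   1.75 -0.    1.3   1.48]
```

Call:
send_rows(motion=[[0,0,0,12,-36,0,1],[0,0,0,12,-36,0,1],[0,0,0,12,-36,0,1],[0,0,0,9,-30,0,1],[0,0,0,0,0,20,1],[0,0,0,0,0,30,1],[0,0,0,0,0,30,1],[0,0,0,0,0,20,1],[0,0,0,0,0,10,1],[0,0,0,0,0,0,1]])

```text
time_s: 18.35
eef_pos: [0.5638, 0.2184, 0.0985]
eef_rot: [0.0, 1.0, 0.009, -0.002]
wrist_force: [-1.1, 0.1, -4.2]
opening: 0.73
grasp_force: 68.4
```

```bash
python3 d.py 567 226 75 -89.3;  python3 - <<'E'
from h import *
c=shot('scene');cv2.imwrite('pics/s4.png',cv2.resize(c['color'][60:260,220:440,::-1],None,fx=2.7,fy=2.7))
E
```

```text
t 18.35 pos [563.8 218.4  98.5] tilt [-0.004  0.001 -1.   ] yawY -89.0 tool shift [ 3.4 -7.5 23.5] rz 0.3 op 0.73 gf 68.4 F [-1.1  0.1 -4.2] q [ 0.17  0.39  1.63 -0.    1.12  1.73]
```

View pics/s4.png

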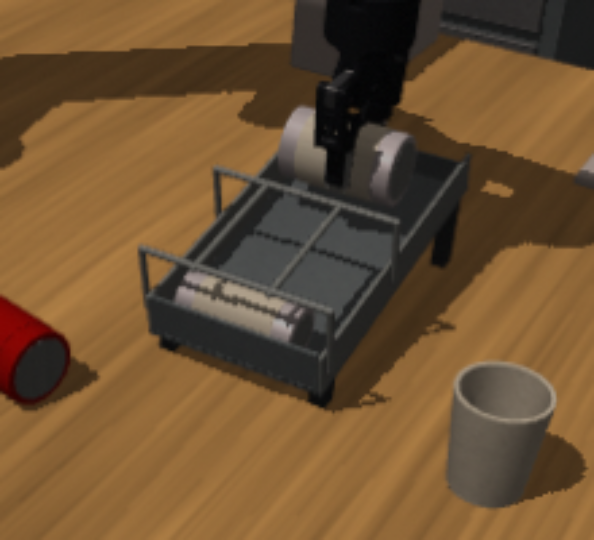

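The stout can (345,155) is crosswise inside the walls, and the slim can is still at the stop. I shift a little uphill, lower, and release gently.

Call:
send_rows(motion=[[0,0,0,3,-7,0,1],[0,0,0,0,0,8,1],[0,0,0,0,0,7,1],[0,0,0,0,0,4,1],[0,0,0,0,0,2,1],[0,0,0,0,0,1,1],[0,0,0,0,0,0,1],[0,0,0,0,0,0,1],[0,0,0,0,0,0,1],[0,0,0,0,0,0,1]])

```text
time_s: 19.4
eef_pos: [0.5682, 0.2258, 0.0785]
eef_rot: [-0.0, 1.0, 0.008, 0.0]
wrist_force: [-0.2, -0.3, -4.3]
opening: 0.732
grasp_force: 68.6
```

Call:
send_rows(motion=[[0,0,0,0,0,1.5,1],[0,0,0,0,0,1.5,1],[0,0,0,0,0,0,1],[0,0,0,0,0,0,0],[0,0,0,0,0,0,-0.5],[0,0,0,0,0,0,-0.8],[0,0,0,0,0,0,-1],[0,0,0,0,0,0,-1],[0,0,0,0,0,0,-1],[0,0,0,0,0,0,-1]])

```text
time_s: 20.4
eef_pos: [0.5685, 0.2256, 0.0757]
eef_rot: [0.0, 1.0, 0.008, 0.0]
wrist_force: [0.8, -1.5, 1.2]
opening: 0.999
grasp_force: 0.7
```

Call:
send_rows(motion=[[0,0,0,0,0,-5,-1],[0,0,0,0,0,-10,-1],[0,0,0,0,0,-15,-1],[0,0,0,0,0,-20,-1],[0,0,0,0,0,-30,-1],[0,0,0,0,0,-30,-1],[0,0,0,0,0,-20,-1],[0,0,0,0,0,-10,-1],[0,0,0,0,0,0,-1],[0,0,0,0,0,0,-1]])

```text
time_s: 21.4
eef_pos: [0.5675, 0.2258, 0.2147]
eef_rot: [0.0, 1.0, 0.008, -0.0]
wrist_force: [-0.7, -0.1, -0.7]
opening: 0.998
grasp_force: 0.0
```

Call:
send_rows(motion=[[0,0,0,0,0,0,-1],[0,0,0,0,0,0,-1],[0,0,0,0,0,0,-1],[0,0,0,0,0,0,-1],[0,0,0,0,0,0,-1],[0,0,0,0,0,0,-1],[0,0,0,0,0,0,-1],[0,0,0,0,0,0,-1],[0,0,0,0,0,0,-1],[0,0,0,0,0,0,-1]])

```text
time_s: 22.4
eef_pos: [0.568, 0.2258, 0.2153]
eef_rot: [-0.0, 1.0, 0.008, 0.0]
wrist_force: [-0.2, -0.6, -0.3]
opening: 1.001
grasp_force: 0.0
```

```bash
python3 - <<'E'
from meas import *
c=shot('scene');cv2.imwrite('pics/s5.png',cv2.resize(c['color'][60:260,220:440,::-1],None,fx=2.7,fy=2.7))
W=pts(shot('top'));P=W.reshape(-1,3);P=P[~np.isnan(P[:,0])]
for X in(.535,.585):
  A=P[(abs(P[:,0]-X)<.02)&(abs(P[:,1]-.15)<.14)]
  for y in np.arange(.02,.15,.01):
    B=A[abs(A[:,1]-y)<.005]; print(int(y*1000),(np.median(B[:,2])*1000).round(0),end='; ')
  print()
E
```

```text
20 71.0; 30 77.0; 39 77.0; 49 75.0; 60 83.0; 69 97.0; 79 101.0; 90 103.0; 99 101.0; 109 96.0; 119 127.0; 129 46.0; 139 47.0; 
20 70.0; 30 77.0; 39 77.0; 49 74.0; 60 80.0; 69 96.0; 79 101.0; 90 104.0; 99 101.0; 109 95.0; 119 127.0; 129 46.0; 139 48.0;
```

View pics/s5.png

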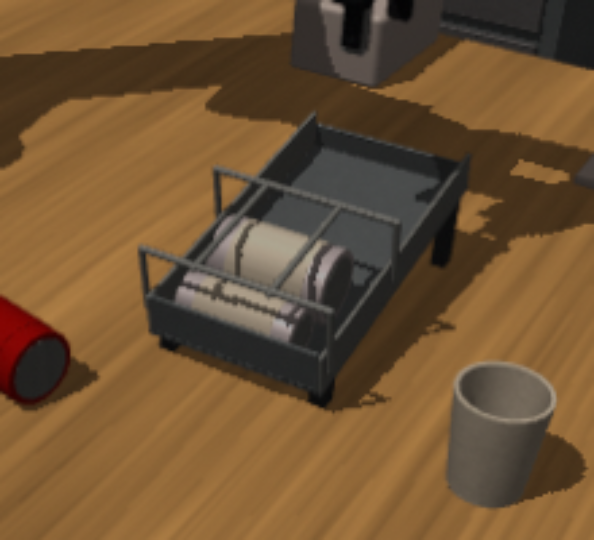

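The slim can is at the stop (245,305), with its crest at y≈35 mm. The stout can is right behind it (285,260), with its crest at y≈89 mm and z 103. Both match the expected positions.

```bash
python3 -c "
from bench import ctrl
print(ctrl.hand_in())"
```

```text
the job is handed in; nothing more can be done
None
```

Both cans are loaded and the job is handed in: the last camera check showed the slim can against the front stop and the stout can right behind it, within a few millimetres of their targets; the judge returned no verdict.

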